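# Close a two-part plaster mould

### The arm

A 6-joint arm with a two-finger parallel gripper is mounted at the origin on the work surface; the furniture and walls round the work are solid. World frame = base frame: x ahead of the robot, y to its left, z up, the work surface at z = 0. Lengths are in m, angles in rad, forces in N, time in s.
With the tool pointing down it reaches from about 0.375 to 0.975 m from the base axis. Payload 3.8 kg.
Tool frame: the origin (TCP) lies between the finger pads; the fingertips stand 19 mm ahead of it and the grasp point (between the pads) is the TCP (manip.tip_extent is the distance from the TCP to the fingertips, in m); z points along the fingers, y is the direction in which the jaws open and shut (so a half turn about z gives the same grasp; the last joint's range is limited). The gripper opens to 88 mm and grips with 3 to 60 N. Pads are 18 mm wide; open, the fingers measure 123 mm over their backs; the gripper's body (75 mm by 187 mm) begins 45 mm behind the grasp point.
Start: joints at [1.244, 0.264, 1.604, -0, 1.274, -0.037], TCP at [0.193, 0.647, 0.258] pointing down, gripper open.
Joint ranges: [-2.63, 2.63], [-0.94, 2.18], [0.31, 2.57], [-1.31, 4.45], [0, 2.66], [-2.55, 2.55]. Speed limits (rad/s): [2.57, 2.57, 3.14, 3.14, 3.14, 3.14].

### API

Orientations are given as a rotation vector (axis times angle).
In Python, from station import sensors, grab_frame, manip gives the robot as it stands.
- The arm moves only by the tool drive_tool, never from a script. Its argument "series" is a list of rows, each a list of 3 entries, a list of its own where there are three numbers: the closure, from 0 (fully open) to 1 (shut), then the shift along the tool's x, y, z in mm, then the turn about the tool's z in degrees. A call has 1 to 20 rows; each row is the pose to reach, as a shift and turn from the pose commanded when the call began, along the tool's axes at that moment; what a row does not reach only later rows make up. A row lasts 1/10 s, in which the tool goes at most 50 mm and 8.59 degrees, less where a joint would pass 70% of its speed; a pose out of reach is approached as far as the arm can. A call with a gripper value outside its range is refused whole. The fingers move at their own pace and stop on an object; "squeeze" is the grip in N (left out, the last holds). Time passes only in rows, so rows that repeat a pose let the fingers close. It gives the time, the measured TCP pose, the force and the opening at its end, in the units of the state.
- sensors.observe(): the state, without advancing time (a new reading comes with each control period).
- grab_frame(name): name is "side" or "top" or "wrist"; returns a dict with "img" (400x640x3 uint8, red, green, blue), "range_z" (400x640 float32, m along the optical axis (not along the pixel's ray), 0 where there is no reading), "mtx" (3x3 intrinsics, pixels), "pose" (4x4, takes a point from camera to world coordinates); the wrist camera has in their place "hand_eye" (4x4, takes a point from camera to tool coordinates, whose origin is the TCP and whose axes are the flange's). Camera axes: x right, y up, looking along -z (the intrinsics and any distortion apply to the point x, -y, -z); pixel columns grow to the right and rows downward; lengths in m; the calibration is good to about 2 mm. A picture is of the moment at which its call begins: read the wrist's pose just before it.
- manip.hand_in(): hands the job in, once; it reports no verdict.
The state is a dict: "time": time; "joint_pos": joint angles; "qvel": joint speeds; "effort": joint torques, N m; "position": TCP position; "orientation": TCP orientation; "force": force on the tool from outside, world axes, zero at the start; "wrist_torque": the same for the moment, N m; "finger_gap": opening from 0.0 (shut) to 1.0 (fully open).
Only numpy, scipy, OpenCV 4.12 (cv2) and the standard library are available. Lean on these libraries where they do the work, as an engineer would, in place of code of your own. Each camera call takes 0.05 s, during which the arm holds its last target.

### The job

Close the two-part plaster mould: put the wooden rib aside on the table, turn the upper half over and set it on the lower half with the pour openings at the same end, so that the keys drop into their sockets and the faces meet. Dry plaster chips and bruises easily, so hold it only as firmly as needed and never knock, drop or press it; leave the lower half where it lies and do not disturb the other things.

Things in the scene. Friction and masses are not known exactly. Their poses are not given: they have to be found in the camera images.
- upper_half: upper half of a plaster casting mould for a bud vase: off-white block 124 x 64 x 38 mm, 0.3 kg, starts flat on the table, working face up. Origin: centre of its plain back (underside at the start); x along the length to the end with the pour opening (funnel cut in the face's rim), y across the width, z out of the face. It can stand on either end. Closed: face down, x along the lower half's x
- upper_face (a point): centre of the upper half's working face, 38 mm from its back, axes as the upper half. The face has the half cavity of the vase and three round keys, 5 mm high, 13 mm wide at the root, 7 mm at the tip, at (x, y) = (32, 19.5), (32, -19.5) and (-49, 0) mm
- lower_half: lower half of the mould: off-white block 124 x 64 x 38 mm, loose, lying on the table with its working face up; it stays there. Origin: centre of its underside; x along the length to the end with the pour opening, z up. When the mould is closed the upper half's origin is 76 mm above this one
- lower_face (a point): centre of the lower half's working face, 38 mm above its underside, axes as the lower half. The face has the other half cavity and three sockets, 15 mm wide, 7 mm deep, at (32, 19.5), (32, -19.5) and (-49, 0) mm
- rib_wood: pointed-oval wooden rib (scraper), 38 x 96 x 8 mm, 22 g, lying flat across the face of the lower half at the start. Origin: centre of its underside; y along its 96 mm length, z up; the broad middle is 38 mm across in x.
- jar_celadon: full lidded glaze jar, pale green with a white lid, 88 mm across, 93 mm high, upright close to one end of the upper half. Origin: centre of its underside
- rib_rubber: red rubber rib, 40 x 82 x 9 mm, lying flat close to the other end of the upper half. Origin: centre of its underside, y along its length
- cup_pale: pale bisque cup, 62 mm across, 58 mm high, upright beside the lower half. Origin: centre of its underside
- cup_terracotta: terracotta bisque cup, 56 mm across, 58 mm high, upright beside the lower half. Origin: centre of its underside
- coil_pot: pale coil-built pot with rosettes, 104 mm across, 83 mm high, upright. Origin: centre of its underside
- bottle_red: red squeeze bottle with a white nozzle, 34 mm across, 87 mm high, upright. Origin: centre of its underside
- kiln_timer: white kitchen-style timer with a black knob, 59 x 65 x 49 mm. Origin: centre of its underside
- jar_pink: open pink glaze jar, 86 mm across, 89 mm high, fixed at the left edge, in front of the fixed wooden drawer cabinet (209 x 208 mm, 168 mm high, centre 122 mm farther in x than the jar and 20 mm less in y; its top drawer stands open some 30 mm to the right). Low equipment stands fixed along the back, beyond x = 0.72 m. Origin: centre of its underside
- bottle_blue: blue squeeze bottle, 34 mm across, 87 mm high, fixed at the right edge; 75 mm behind it lies a 25 mm high roll of tape. Origin: centre of its underside
There are look-alikes about, which are no part of the job. Several things have the shape of the rib_wood; the one meant has the colours described above.

How it is judged:
On the way:
1. the wooden rib is off the mould and lies on the table (height (world z) of rib_wood below 0.012 m and horizontal distance between rib_wood and lower_half above 0.075 m), for 0.2 s.
At the end, for the whole second after the job is handed in: The upper half lies face down on the lower half, keyed and flush (within 2.5 mm in height, 3 mm sideways, 0.05 rad), pour ends together, at rest; the wooden rib lies flat on the table clear of the mould (all of step 1 and x of upper_half in the frame of lower_half between -0.003 and 0.003 m and y of upper_half in the frame of lower_half between -0.003 and 0.003 m and z of upper_half in the frame of lower_half between 0.0735 and 0.0785 m and angle between upper_half's own z axis and vertical above 3.09 rad and angle between the x axis of upper_half and the x axis of lower_half, either way round below 0.05 rad and linear speed of upper_half below 0.01 m/s and angle between rib_wood's own z axis and vertical below 0.15 rad); the robot touches nothing.
It fails at once if the upper half squeezed by the fingers with more than 90 N (both fingers together) (contact force between the fingers and upper_half above 90 N).
It fails at once if the upper half knocked against or pressed on the lower half with more than 40 N (contact force between upper_half and lower_half above 40 N).
It fails at once if the upper half dropped (let go and falling faster than 0.35 m/s, a fall of about 6 mm), or more than 140 N on it in all (contact force between upper_half and anything else above 140 N or (contact force between the fingers and upper_half below 0.5 N and linear speed of upper_half above 0.35 m/s)).
It fails at once if the lower half pressed by the fingers with more than 40 N or pushed more than 15 mm (contact force between the fingers and lower_half above 40 N or distance of lower_half from where it was at the start of the episode above 0.015 m).
It fails at once if one of the seven bystanders moved more than 20 mm (distance of any of jar_celadon, rib_rubber, cup_pale, cup_terracotta, coil_pot, bottle_red, kiln_timer from where it was at the start of the episode above 0.02 m).
It also fails if it takes over 64 s, if anything falls off the work surface, if the arm or the gripper's body presses on something with over 40 N, if the wrist force passes 120 N, or if a joint passes its speed limit or range.

## Working session

There is one attempt and no reset: what is moved stays moved. The work goes in short steps, Python scripts to look and compute and a tool call to move; the robot and the scene stay as the last step left them, time stands still between calls to the robot, and variables do not carry over. Pictures are saved under pics/ and viewed, and the job is handed in when it is done.

Besides the shell and the picture viewer there is one more tool, called after ">>>" as a command line: name --argument value ..., lists and objects as JSON in quotes. drive_tool: Moves the arm, as the interface text tells. Its arguments: {"type":"object","properties":{"series":{"type":"array","items":{"type":"array"}},"squeeze":{"type":"number"}},"required":["series"]}

```bash
ls; mkdir -p pics
cat > h.py <<'E'
import numpy as np, cv2
from station import sensors, grab_frame, manip
def save(name,fr): cv2.imwrite(f'pics/{name}.png',cv2.cvtColor(fr['img'],cv2.COLOR_RGB2BGR))
def world(fr,T=None):
    """per-pixel world points from range"""
    z=fr['range_z']; K=fr['mtx']; P=fr['pose'] if T is None else T
    v,u=np.mgrid[0:z.shape[0],0:z.shape[1]]
    x=(u-K[0,2])/K[0,0]*z; y=-(v-K[1,2])/K[1,1]*z
    p=np.stack([x,y,-z],-1)@P[:3,:3].T+P[:3,3]
    p[z<=0]=np.nan
    return p
def ray(fr,uv,h,T=None):
    K=fr['mtx']; P=fr['pose'] if T is None else T
    uv=np.atleast_2d(np.asarray(uv,float))
    d=np.stack([(uv[:,0]-K[0,2])/K[0,0],-(uv[:,1]-K[1,2])/K[1,1],-np.ones(len(uv))],-1)@P[:3,:3].T
    o=P[:3,3]; t=(h-o[2])/d[:,2]
    return o+t[:,None]*d
E
python3 - <<'E'
from h import *
print(sensors.observe())
for n in ('top','side','wrist'):
    f=grab_frame(n); save(n+'0',f); print(n,{k:(v.shape if k in('img','range_z') else v.round(4)) for k,v in f.items()}); np.savez(f'pics/{n}0.npz',**f)
print(dir(manip))
E
```

```text
pics
{'time': 0.0, 'joint_pos': array([ 1.24410156e+00,  2.64752140e-01,  1.60536120e+00, -2.33941226e-05,
        1.27369643e+00, -3.69092799e-02]), 'qvel': array([ 8.80465861e-05, -1.29644420e-03,  7.95514293e-04,  6.38706413e-04,
        1.05950350e-03,  1.09807273e-03]), 'effort': array([ 3.85211533e-04, -5.02094722e+01, -3.56877565e+01,  7.30068167e-02,
        2.89754552e-02, -1.62016554e-04]), 'position': array([0.19268019, 0.6462216 , 0.25639555]), 'orientation': array([-0.45353728, -3.10829796,  0.00343119]), 'force': array([-0.09974071,  0.5051564 , -0.60955306]), 'wrist_torque': array([ 0.00520824, -0.00381633,  0.01475819]), 'finger_gap': 0.9980619858124651}
top {'img': (400, 640, 3), 'range_z': (400, 640), 'mtx': array([[511.4766,   0.    , 318.625 ],
       [  0.    , 511.4766, 194.6584],
       [  0.    ,   0.    ,   1.    ]]), 'pose': array([[-0.017 ,  0.9809, -0.1939,  0.2614],
       [-0.9997, -0.02  , -0.0138, -0.0402],
       [-0.0174,  0.1936,  0.9809,  1.3267],
       [ 0.    ,  0.    ,  0.    ,  1.    ]])}
side {'img': (400, 640, 3), 'range_z': (400, 640), 'mtx
[... 434 characters left out ...]
28, 204.3197],
       [  0.    ,   0.    ,   1.    ]]), 'hand_eye': array([[ 9.000e-04,  9.518e-01,  3.067e-01,  7.970e-02],
       [ 1.000e+00, -9.000e-04, -2.000e-04,  0.000e+00],
       [ 1.000e-04,  3.067e-01, -9.518e-01, -1.265e-01],
       [ 0.000e+00,  0.000e+00,  0.000e+00,  1.000e+00]])}
['PlanningError', '__class__', '__delattr__', '__dict__', '__dir__', '__doc__', '__eq__', '__format__', '__ge__', '__getattribute__', '__getstate__', '__gt__', '__hash__', '__init__', '__init_subclass__', '__le__', '__lt__', '__module__', '__ne__', '__new__', '__reduce__', '__reduce_ex__', '__repr__', '__setattr__', '__sizeof__', '__str__', '__subclasshook__', '__weakref__', 'hand_in', 'tip_extent']
```

View pics/top0.png

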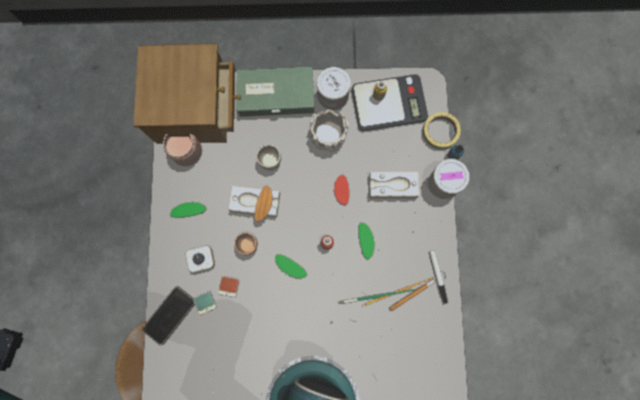

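View pics/side0.png

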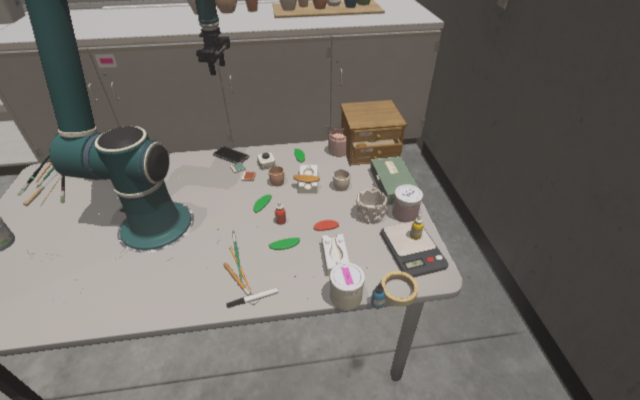

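Run:
```python
from h import *
f=dict(np.load('pics/top0.npz'))
p=world(f); 
print('table z',np.nanmedian(p[280:330,250:330,2]))
hsv=cv2.cvtColor(f['img'],cv2.COLOR_RGB2HSV)
for n,(u,v),h in [('jarcel',(450,177),.093),('rubber',(342,190),.009),('cup_pale',(268,157),.058),('cup_terra',(246,244),.058),('coil',(328,127),.083),('botred',(327,242),.087),('timer',(200,260),.049),('jarpink',(182,148),.089),('botblue',(455,152),.087),('green1',(188,210),.008),('green2',(291,266),.008),('green3',(366,241),.008),('ribwood',(263,203),.046),('lower',(254,201),.038),('upper',(394,184),.038),('penTL',(345,300),0),('penR',(437,275),0),('card',(229,287),0),('phone',(170,314),0),('tape',(441,130),.025)]:
    print(n,ray(f,(u,v),h)[0].round(3),p[v,u].round(3))
z=p[...,2]
# upper block points by height
for n,(a,b,c,d) in {'upper':(160,215,355,430),'lower':(180,220,222,290)}.items():
    s=p[a:b,c:d]; m=(abs(s[...,2]-.038)<.008)
    q=s[m][:,:2].astype(np.float32); print(n,len(q),cv2.minAreaRect(q))
crop=cv2.resize(f['img'][140:290,160:480],None,fx=2.5,fy=2.5,interpolation=cv2.INTER_CUBIC)
cv2.imwrite('pics/topcrop.png',crop[...,::-1])
```

```text
table z 1.1730393151276886e-05
jarcel [ 0.543 -0.347  0.093] [ 0.545 -0.349  0.085]
rubber [ 0.533 -0.083  0.009] [ 0.534 -0.083  0.006]
cup_pale [0.613 0.106 0.058] [0.627 0.112 0.007]
cup_terra [0.391 0.16  0.058] [0.396 0.169 0.004]
coil [ 0.682 -0.05   0.083] [ 0.708 -0.05   0.005]
botred [ 0.389 -0.041  0.087] [ 0.39  -0.041  0.074]
timer [0.354 0.276 0.049] [0.354 0.277 0.046]
jarpink [0.633 0.32  0.089] [0.641 0.328 0.061]
botblue [ 0.608 -0.366  0.087] [ 0.617 -0.374  0.055]
green1 [0.488 0.322 0.008] [0.487 0.321 0.012]
green2 [0.337 0.052 0.008] [0.337 0.052 0.008]
green3 [ 0.398 -0.142  0.008] [ 0.397 -0.142  0.011]
ribwood [0.496 0.12  0.046] [0.496 0.12  0.046]
lower [0.503 0.144 0.038] [0.506 0.147 0.019]
upper [ 0.54  -0.216  0.038] [ 0.544 -0.219  0.022]
penTL [ 0.25  -0.084  0.   ] [ 0.25  -0.084  0.007]
penR [ 0.308 -0.32   0.   ] [ 0.308 -0.318  0.013]
card [0.287 0.212 0.   ] [0.287 0.21  0.009]
phone [0.222 0.361 0.   ] [0.223 0.359 0.009]
tape [ 0.687 -0.349  0.025] [ 0.695 -0.355 -0.001]
upper 914 ((0.5412370562553406, -0.21712858974933624), (0.12478871643543243, 0.06389979273080826), 88.65213775634766)
lower 861 ((0.5007814168930054, 0.14690545201301575), (0.12510569393634796, 0.08897951990365982), 83.0005874633789)
```

View pics/topcrop.png

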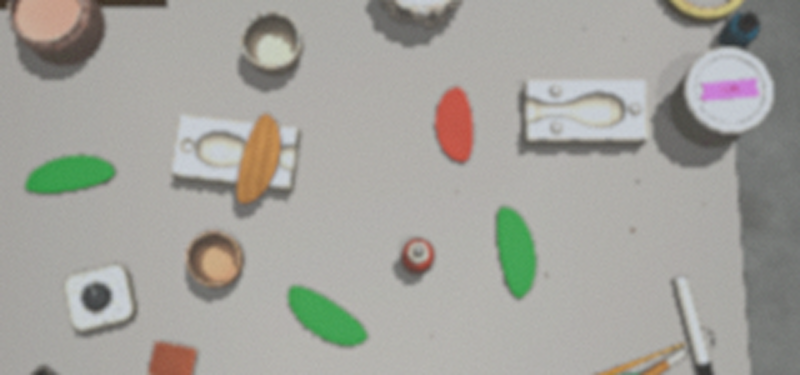

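```bash
cat >> h.py <<'E'
from scipy.spatial.transform import Rotation as R
def tool():
    s=sensors.observe(); T=np.eye(4); T[:3,:3]=R.from_rotvec(s['orientation']).as_matrix(); T[:3,3]=s['position']; return T,s
def yaw(T): return np.degrees(np.arctan2(T[1,0],T[0,0]))
def plan(x,y,z,yw,T=None):
    """shift mm in tool axes and turn deg to reach a world pose (tool down, tool-x yaw yw)"""
    if T is None: T,_=tool()
    d=T[:3,:3].T@(np.array([x,y,z])-T[:3,3])*1000
    t=-(yw-yaw(T)); t=(t+180)%360-180
    print('shift',d.round(1),'turn',round(t,2),' yaw now',yaw(T).round(2), 'pos',T[:3,3].round(4)); return d,t
def wrist(name):
    T,s=tool(); f=grab_frame('wrist'); save(name,f); f['pose']=T@f['hand_eye']; np.savez(f'pics/{name}.npz',**f); return f,T,s
E
python3 - <<'E'
from h import *
f=dict(np.load('pics/top0.npz'))
hsv=cv2.cvtColor(f['img'],cv2.COLOR_RGB2HSV)
m=cv2.inRange(hsv,(8,90,80),(22,255,255)); m2=np.zeros_like(m); m2[180:225,245:280]=m[180:225,245:280]
v,u=np.nonzero(m2); q=ray(f,np.stack([u,v],-1),.046)[:,:2].astype(np.float32)
print(len(q),cv2.minAreaRect(q))
T,s=tool(); print(T.round(3))
plan(.50,.13,.25,163.4)
plan(.42,.13,.25,163.4)
E
```

```text
397 ((0.49463945627212524, 0.11845464259386063), (0.03532044589519501, 0.09174801409244537), 74.53166198730469)
[[-0.958  0.286 -0.001  0.193]
 [ 0.286  0.958 -0.002  0.646]
 [ 0.    -0.002 -1.     0.257]
 [ 0.     0.     0.     1.   ]]
shift [-442.  -407.     7.4] turn -0.0  yaw now 163.4 pos [0.1927 0.6463 0.2566]
shift [-365.3 -429.9    7.4] turn -0.0  yaw now 163.4 pos [0.1927 0.6463 0.2566]
```

Run:
```python
from h import *
plan(.495,.119,.20,164.5)
```

```text
shift [-440.3 -418.9   57.4] turn -1.1  yaw now 163.4 pos [0.1927 0.6463 0.2566]
```

>>> drive_tool --series '[[0, [-15, -14, 0], 0], [0, [-45, -43, 0], 0], [0, [-80, -76, 0], 0], [0, [-116, -110, 0], 0], [0, [-152, -144, 5], 0], [0, [-188, -178, 10], 0], [0, [-224, -213, 15], 0], [0, [-260, -247, 22], 0], [0, [-296, -281, 30], 0], [0, [-332, -316, 38], -0.5], [0, [-368, -350, 46], -1.1], [0, [-402, -382, 53], -1.1], [0, [-426, -405, 57], -1.1], [0, [-438, -417, 57], -1.1], [0, [-440, -419, 57], -1.1], [0, [-440, -419, 57], -1.1]]'

```text
time: 1.75
position: [0.4947, 0.1194, 0.2005]
orientation: [-0.426, -3.112, -0.0]
force: [-0.5, -0.5, -0.2]
finger_gap: 0.997
```

Run:
```python
from h import *
f,T,s=wrist('w1'); print(s['time'],s['force'],T[:3,3],yaw(T))
hsv=cv2.cvtColor(f['img'],cv2.COLOR_RGB2HSV)
m=cv2.inRange(hsv,(6,90,80),(24,255,255)); cv2.imwrite('pics/w1m.png',m)
n,l,st,c=cv2.connectedComponentsWithStats(m); 
for i in range(1,n):
    if st[i,4]>800: 
        v,u=np.nonzero(l==i); q=ray(f,np.stack([u,v],-1),.046)[:,:2].astype(np.float32); print(st[i],c[i],cv2.minAreaRect(q))
```

```text
1.75 [-0.54317552 -0.50542324 -0.22279094] [0.49466862 0.11941323 0.20051002] 164.41760698634323
[ 310   69   39   41 1234] [329.49513776  88.04943274] ((0.39802980422973633, 0.1569385826587677), (0.03582685440778732, 0.03494587913155556), 74.47002410888672)
[ 299  151   35   86 2290] [316.77117904 194.18820961] ((0.4950774610042572, 0.11671440303325653), (0.03630983829498291, 0.09336578845977783), 75.40320587158203)
```

View pics/w1.png

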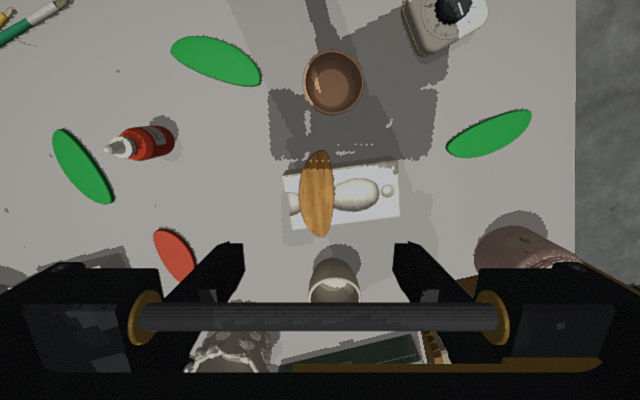

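Run:
```python
from h import *
plan(.495,.1167,.0595,165.4)
```

```text
shift [ -1.5  -3.  141.1] turn -0.92  yaw now 164.48 pos [0.4944 0.12   0.2006]
```

>>> drive_tool --series '[[0.3, [-1, -3, 25], -0.9], [0.3, [-1, -3, 65], -0.9], [0.3, [-1, -3, 100], -0.9], [0.3, [-1, -3, 125], -0.9], [0.3, [-1, -3, 137], -0.9], [0.3, [-1, -3, 141], -0.9], [0.3, [-1, -3, 141], -0.9], [0.6, [-1, -3, 141], -0.9], [0.8, [-1, -3, 141], -0.9], [0.8, [-1, -3, 141], -0.9], [0.8, [-1, -3, 141], -0.9]]' --squeeze 10

```text
time: 2.9
position: [0.4958, 0.1166, 0.0607]
orientation: [0.399, 3.114, 0.001]
force: [-0.9, 0.4, 4.5]
finger_gap: 0.418
```

Run:
```python
from h import *
f,T,s=wrist('w2'); print(s['finger_gap'],s['force'])
plan(.495,.008,.045,165.4)
```

```text
0.41820028680730825 [-0.87598992  0.38985816  4.48350853]
shift [ -26.6 -105.3   15.7] turn -0.02  yaw now 165.38 pos [0.4958 0.1166 0.0607]
```

View pics/w2.png

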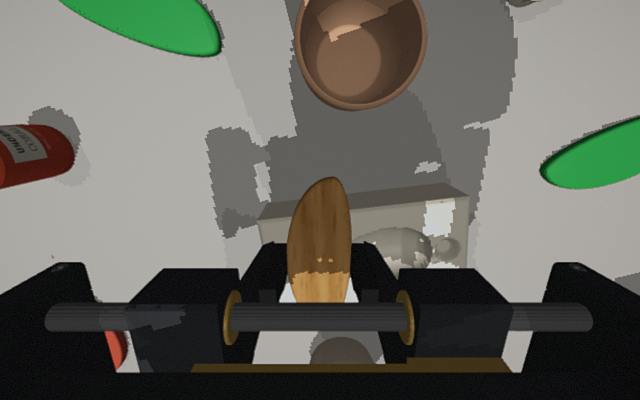

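>>> drive_tool --series '[[0.8, [0, 0, -15], 0], [0.8, [0, 0, -45], 0], [0.8, [-4, -18, -55], 0], [0.8, [-12, -48, -55], 0], [0.8, [-20, -80, -55], 0], [0.8, [-25, -100, -45], 0], [0.8, [-27, -105, -20], 0], [0.8, [-27, -105, 10], 0], [0.8, [-27, -105, 27], 0], [0.8, [-27, -105, 35], 0], [0.8, [-27, -105, 35], 0]]'

```text
time: 4.05
position: [0.4939, 0.0079, 0.0239]
orientation: [-0.399, -3.114, 0.0]
force: [1.0, -0.0, 0.1]
finger_gap: 0.417
```

Run:
```python
from h import *
f,T,s=wrist('w3'); print(s['finger_gap'],s['force'],T[:3,3])
```

```text
0.41650533339015144 [ 1.00944081 -0.00101515  0.1374854 ] [0.49387508 0.00792899 0.02386886]
```

View pics/w3.png

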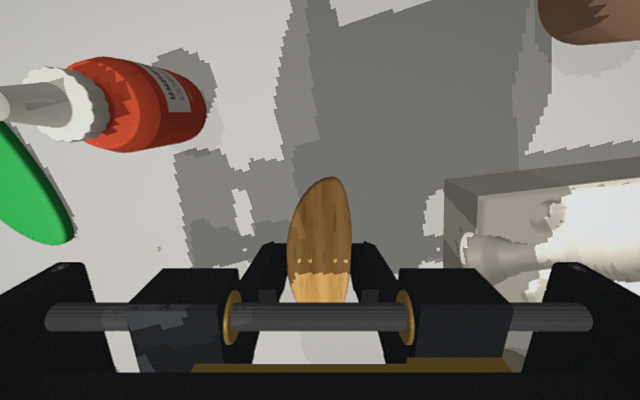

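>>> drive_tool --series '[[0.8, [0, 0, 2], 0], [0.8, [0, 0, 3], 0], [0.5, [0, 0, 3], 0], [0.35, [0, 0, 3], 0], [0.35, [0, 0, 3], 0], [0.35, [0, 0, -15], 0], [0.2, [0, 0, -50], 0], [0, [0, 0, -95], 0], [0, [0, 0, -140], 0], [0, [0, 0, -176], 0], [0, [0, 0, -180], 0], [0, [0, 0, -180], 0]]'

```text
time: 5.3
position: [0.4955, 0.008, 0.2062]
orientation: [0.399, 3.113, 0.0]
force: [0.2, 0.2, -1.3]
finger_gap: 1.003
```

Run:
```python
from h import *
f,T,s=wrist('w4'); print(s['finger_gap'],s['force'],T[:3,3])
p=world(f)
hsv=cv2.cvtColor(f['img'],cv2.COLOR_RGB2HSV)
m=cv2.inRange(hsv,(6,90,60),(24,255,255))
n,l,st,c=cv2.connectedComponentsWithStats(m); 
for i in range(1,n):
    if st[i,4]>800: 
        v,u=np.nonzero(l==i); q=ray(f,np.stack([u,v],-1),.008)[:,:2].astype(np.float32); print(st[i],cv2.minAreaRect(q),np.nanmedian(p[v,u,2]))
plan(.43,-.19,.2,90)
```

```text
1.0031859412086537 [ 0.21934594  0.19365601 -1.34991508] [0.49550094 0.00798816 0.20617251]
[  0   0  39  71 973] ((0.2614566385746002, -0.2546602487564087), (0.012865519151091576, 0.0874539464712143), 32.1956901550293) 0.010303247873038879
[ 419   13   68   69 3111] ((0.38963836431503296, 0.18040582537651062), (0.06889685988426208, 0.06326139718294144), 86.11764526367188) 0.03020036254070299
[ 303  143   32   77 1846] ((0.49359604716300964, 0.008682763203978539), (0.03688642010092735, 0.0938834547996521), 72.9432601928711) 0.00761058266555778
shift [  12.3 -207.8    4.3] turn 75.39  yaw now 165.39 pos [0.4943 0.008  0.2043]
```

View pics/w4.png

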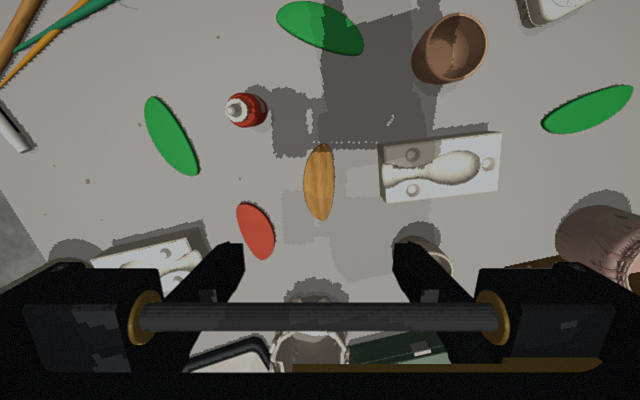

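Run:
```python
from h import *
plan(.541,-.20,.2,88.6)
print(tool()[1]['joint_pos'])
```

```text
shift [ -97.7 -189.5    4.3] turn 76.79  yaw now 165.39 pos [0.4943 0.008  0.2043]
[-3.41822962e-02 -3.91939556e-02  2.04103330e+00 -3.71095425e-05
  1.13993675e+00 -1.35004043e+00]
```

>>> drive_tool --series '[[0, [-5, -10, 0], 8], [0, [-15, -30, 0], 16], [0, [-27, -53, 0], 24], [0, [-39, -76, 0], 32], [0, [-51, -99, 0], 40], [0, [-63, -122, 0], 48], [0, [-75, -145, 2], 56], [0, [-85, -165, 4], 64], [0, [-94, -182, 4], 72], [0, [-98, -190, 4], 76.8], [0, [-98, -190, 4], 76.8], [0, [-98, -190, 4], 76.8]]'

```text
time: 6.55
position: [0.5402, -0.2, 0.1983]
orientation: [-2.244, -2.193, 0.002]
force: [-0.4, 0.8, -0.6]
finger_gap: 1.001
```

Run:
```python
from h import *
f,T,s=wrist('w5'); print(s['time'],s['finger_gap'],s['force'],T[:3,3],yaw(T))
p=world(f)
m=(abs(p[...,2]-.038)<.006)
ys=slice(60,300)
mm=np.zeros(m.shape,np.uint8); mm[60:330,200:440]=m[60:330,200:440]*255
cv2.imwrite('pics/w5m.png',mm)
n,l,st,c=cv2.connectedComponentsWithStats(mm)
for i in range(1,n):
    if st[i,4]>400:
        v,u=np.nonzero(l==i); print(st[i],cv2.minAreaRect(p[v,u,:2].astype(np.float32)))
```

```text
6.55 1.0011634865769443 [-0.36219344  0.78523669 -0.63705597] [ 0.54023713 -0.19995252  0.19828575] 88.68731704130863
[ 291  154   62  107 4531] ((0.5426545739173889, -0.2204638421535492), (0.12507954239845276, 0.06407374143600464), 89.00218200683594)
```

View pics/w5.png

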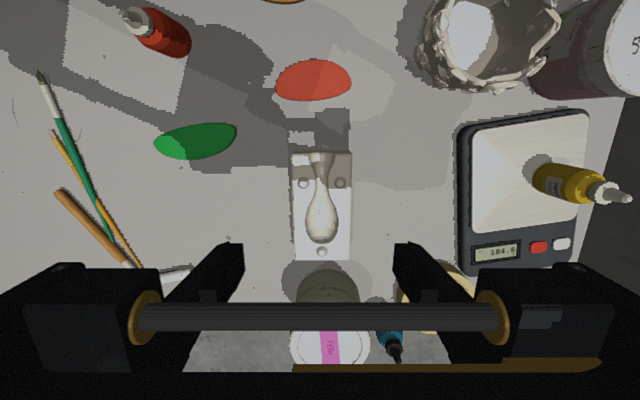

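View pics/w5m.png

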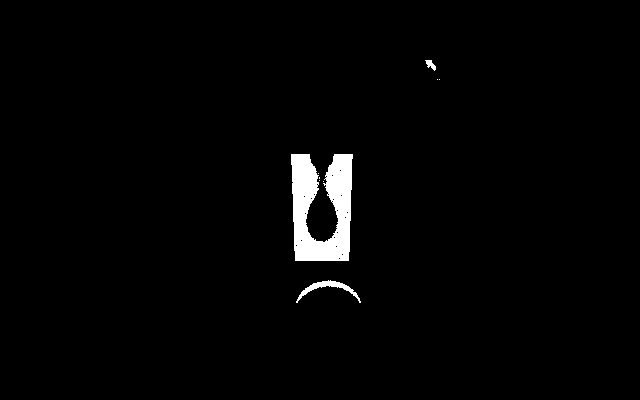

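Run:
```python
from h import *
plan(.5436,-.1705,.022,89.0)
```

```text
shift [ 29.    3.  176.9] turn -0.3  yaw now 88.7 pos [ 0.5405 -0.1997  0.1988]
```

>>> drive_tool --series '[[0, [10, 1, 20], -0.3], [0, [22, 2, 60], -0.3], [0, [29, 3, 100], -0.3], [0, [29, 3, 135], -0.3], [0, [29, 3, 160], -0.3], [0, [29, 3, 172], -0.3], [0, [29, 3, 176], -0.3], [0, [29, 3, 176], -0.3], [0.15, [29, 3, 176], -0.3], [0.25, [29, 3, 176], -0.3], [0.35, [29, 3, 176], -0.3], [0.4, [29, 3, 176], -0.3], [0.4, [29, 3, 176], -0.3]]' --squeeze 6

```text
time: 7.9
position: [0.5456, -0.1719, 0.0258]
orientation: [2.242, 2.199, 0.001]
force: [-2.2, 0.7, 5.8]
finger_gap: 0.728
```

Run:
```python
from h import *
f,T,s=wrist('w6'); print(s['time'],s['finger_gap'],s['force'],T[:3,3],yaw(T))
```

```text
7.9 0.7276062691186835 [-2.23529045  0.71946178  5.81355764] [ 0.54563552 -0.17186769  0.02579584] 88.88713362550007
```

View pics/w6.png

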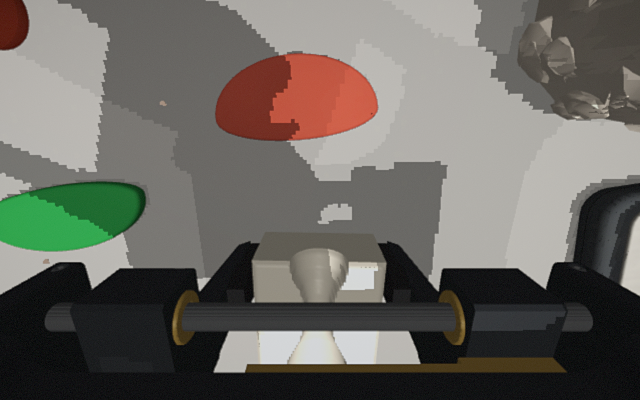

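>>> drive_tool --series '[[0.4, [0, 0, -3], 0], [0.4, [0, 0, -8], 0], [0.4, [0, 0, -14], 0], [0.4, [0, 0, -20], 0], [0.4, [0, 0, -26], 0], [0.4, [0, 0, -30], 0], [0.4, [0, 0, -30], 0]]'

```text
time: 8.65
position: [0.5459, -0.1717, 0.0557]
orientation: [2.242, 2.199, 0.001]
force: [0.7, 2.1, -0.6]
finger_gap: 0.726
```

```bash
cat >> h.py <<'E'
def sidecrop(name,c=(250,190,400,310)):
    f=grab_frame('side'); a=f['img'][c[1]:c[3],c[0]:c[2]]
    cv2.imwrite(f'pics/{name}.png',cv2.resize(a,None,fx=5,fy=5,interpolation=cv2.INTER_CUBIC)[...,::-1]); np.savez(f'pics/{name}.npz',**f); return f
E
python3 - <<'E'
from h import *
T,s=tool(); print(s['time'],s['finger_gap'],s['force'],T[:3,3],yaw(T))
sidecrop('s7')
E
```

```text
8.65 0.7260433005413551 [ 0.72826452  2.06223285 -0.63125283] [ 0.54585903 -0.17174617  0.05565687] 88.89194019651417
```

View pics/s7.png

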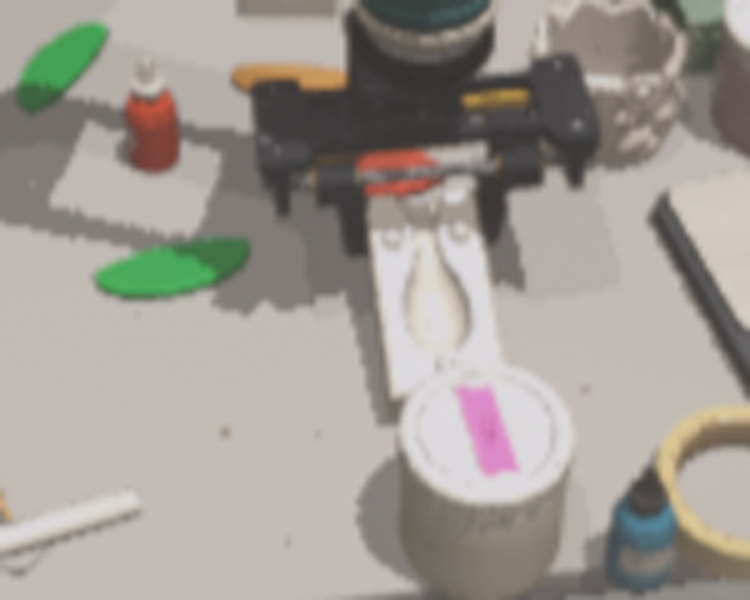

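```bash
cat >> h.py <<'E'
def faceprofile(f,xr=(.515,.575),yr=(-.33,-.10)):
    p=world(f).reshape(-1,3); p=p[~np.isnan(p[:,0])]
    m=(p[:,0]>xr[0])&(p[:,0]<xr[1])&(p[:,1]>yr[0])&(p[:,1]<yr[1])&(p[:,2]>.01)
    p=p[m]
    for a in np.arange(yr[0],yr[1],.012):
        k=(p[:,1]>=a)&(p[:,1]<a+.012)
        if k.sum()>3: print(round(a+.006,3),k.sum(),np.percentile(p[k,2],[10,50,90]).round(3))
E
python3 - <<'E'
from h import *
f=dict(np.load('pics/s7.npz')); faceprofile(f,(.515,.535))
E
```

```text
-0.324 27 [0.092 0.094 0.095]
-0.312 4 [0.092 0.094 0.095]
-0.276 31 [0.025 0.039 0.042]
-0.264 33 [0.04  0.043 0.048]
-0.252 21 [0.044 0.046 0.049]
-0.24 99 [0.047 0.371 0.395]
-0.228 241 [0.056 0.391 0.416]
-0.216 66 [0.054 0.338 0.422]
-0.204 251 [0.063 0.249 0.314]
-0.192 302 [0.119 0.215 0.316]
-0.18 67 [0.063 0.154 0.416]
-0.168 42 [0.068 0.071 0.416]
-0.156 16 [0.403 0.41  0.415]
-0.144 12 [0.404 0.41  0.413]
-0.132 10 [0.399 0.407 0.409]
-0.12 76 [0.399 0.415 0.422]
-0.108 23 [0.389 0.426 0.432]
```

>>> drive_tool --series '[[0.4, [5, 0, -2], 0], [0.4, [13, 0, -6], 0], [0.4, [22, 0, -11], 0], [0.4, [31, 0, -17], 0], [0.4, [37, 0, -24], 0], [0.4, [40, 0, -32], 0], [0.4, [40, 0, -40], 0], [0.4, [40, 0, -48], 0], [0.4, [40, 0, -56], 0], [0.4, [40, 0, -64], 0], [0.4, [40, 0, -70], 0], [0.4, [40, 0, -72], 0]]'

```text
time: 9.9
position: [0.5465, -0.1319, 0.1277]
orientation: [2.242, 2.199, 0.001]
force: [0.1, -0.0, -2.7]
finger_gap: 0.73
```

Run:
```python
from h import *
f,T,s=wrist('w8'); print(s['time'],s['finger_gap'],s['force'],T[:3,3],yaw(T))
g=sidecrop('s8'); faceprofile(g,(.515,.535))
f=dict(np.load('pics/w5.npz')); 
for n in('w5','top0'):
  f=dict(np.load(f'pics/{n}.npz'))
  hsv=cv2.cvtColor(f['img'],cv2.COLOR_RGB2HSV); m=cv2.inRange(hsv,(0,110,60),(6,255,255))|cv2.inRange(hsv,(174,110,60),(180,255,255))
  k,l,st,c=cv2.connectedComponentsWithStats(m)
  for i in range(1,k):
    if st[i,4]>150:
      v,u=np.nonzero(l==i); q=ray(f,np.stack([u,v],-1),.009)[:,:2]; print(n,st[i],q.min(0),q.max(0))
```

```text
9.9 0.7296145724838605 [ 0.11884375 -0.02217228 -2.74446687] [ 0.54651902 -0.13194161  0.12770909] 88.879472190538
-0.324 27 [0.092 0.093 0.096]
-0.312 4 [0.093 0.094 0.096]
-0.204 7 [0.437 0.45  0.462]
-0.192 261 [0.427 0.456 0.479]
-0.18 143 [0.026 0.419 0.493]
-0.168 211 [0.05  0.297 0.382]
-0.156 451 [0.093 0.283 0.381]
-0.144 166 [0.125 0.234 0.437]
-0.132 49 [0.077 0.135 0.488]
-0.12 24 [0.128 0.273 0.487]
-0.108 19 [0.125 0.479 0.485]
w5 [ 135    8   55   50 1146] [ 0.35846604 -0.05963947] [ 0.41187609 -0.01582258]
w5 [ 275   59   76   42 2442] [ 0.49601472 -0.10400088] [ 0.57541156 -0.06453666]
w5 [530 241  18  13 186] [ 0.80401534 -0.29219633] [ 0.82533717 -0.27548697]
top0 [334 175  15  30 324] [ 0.49557823 -0.09925827] [ 0.57354085 -0.06233087]
```

View pics/s8.png

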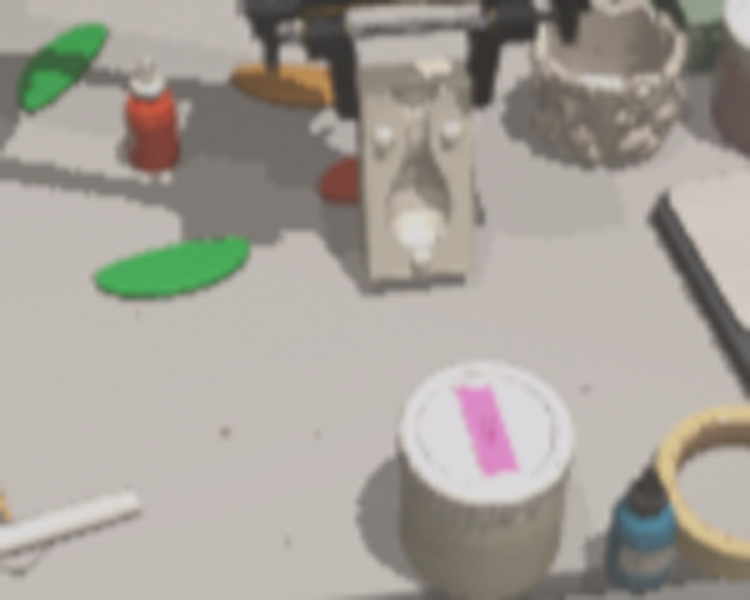

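View pics/w8.png

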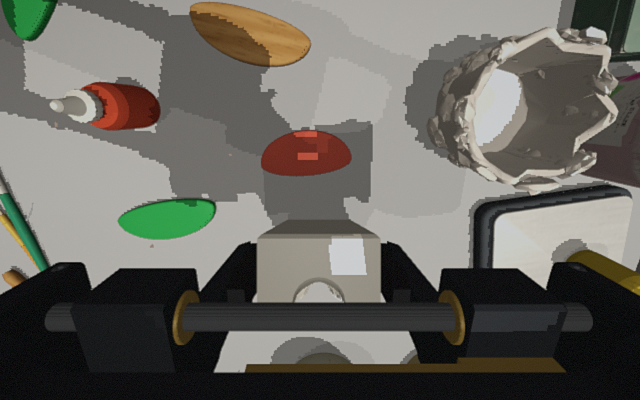

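>>> drive_tool --series '[[0.4, [5, 0, 0], 0], [0.4, [15, 0, 0], 0], [0.4, [26, 0, 0], 0], [0.4, [36, 0, 3], 0], [0.4, [41, 0, 7], 0], [0.4, [41, 0, 11], 0], [0.4, [41, 0, 14], 0], [0.4, [41, 0, 15], 0], [0.4, [41, 0, 15], 0]]'

```text
time: 10.9
position: [0.5476, -0.0899, 0.1132]
orientation: [2.241, 2.2, 0.001]
force: [-1.8, 1.4, 5.8]
finger_gap: 0.727
```

Run:
```python
from h import *
T,s=tool(); print(s['time'],s['finger_gap'],s['force'],T[:3,3],yaw(T))
g=sidecrop('s9'); faceprofile(g,(.52,.535),(-.2,-.08))
```

```text
10.9 0.727004413417955 [-1.80968168  1.43637908  5.84050156] [ 0.54759184 -0.08994862  0.11317291] 88.94040972552652
-0.158 91 [0.421 0.439 0.455]
-0.146 142 [0.4   0.457 0.475]
-0.134 62 [0.022 0.038 0.478]
-0.122 248 [0.067 0.298 0.368]
-0.11 249 [0.097 0.227 0.368]
-0.098 54 [0.123 0.173 0.472]
-0.086 18 [0.126 0.469 0.473]
```

View pics/s9.png

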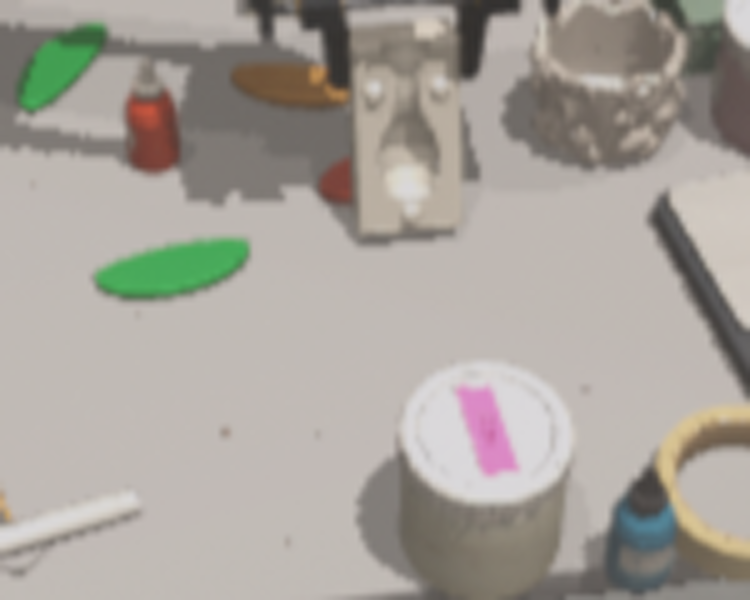

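>>> drive_tool --series '[[0.4, [-5, 0, 0], 0], [0.4, [-12, 0, -0.5], 0], [0.4, [-20, 0, -0.5], 0], [0.4, [-30, 0, 0], 0], [0.4, [-40, 0, 1], 0], [0.4, [-50, 0, 0.5], 0], [0.4, [-60, 0, 0.5], 0], [0.4, [-70, 0, 1], 0], [0.4, [-79, 0, 2.5], 0], [0.4, [-79, 0, 2.5], 0]]'

```text
time: 11.95
position: [0.545, -0.171, 0.1085]
orientation: [-2.244, -2.198, 0.001]
force: [0.7, 0.2, -0.2]
finger_gap: 0.726
```

Run:
```python
from h import *
T,s=tool(); print(s['time'],s['finger_gap'],s['force'],T[:3,3],yaw(T))
g=sidecrop('s10'); faceprofile(g,(.52,.535),(-.22,-.08))
f,_,_=wrist('w10')
```

```text
11.95 0.725690640867731 [ 0.68924927  0.15068701 -0.22344352] [ 0.5449762  -0.17098634  0.10851896] 88.82748346291604
-0.214 18 [0.474 0.475 0.476]
-0.202 280 [0.251 0.314 0.367]
-0.19 195 [0.104 0.203 0.36 ]
-0.178 56 [0.076 0.126 0.47 ]
-0.166 38 [0.051 0.128 0.468]
-0.154 34 [0.017 0.035 0.467]
-0.142 11 [0.456 0.462 0.465]
-0.13 10 [0.455 0.459 0.464]
-0.118 60 [0.446 0.464 0.469]
-0.106 7 [0.47  0.472 0.473]
```

View pics/s10.png

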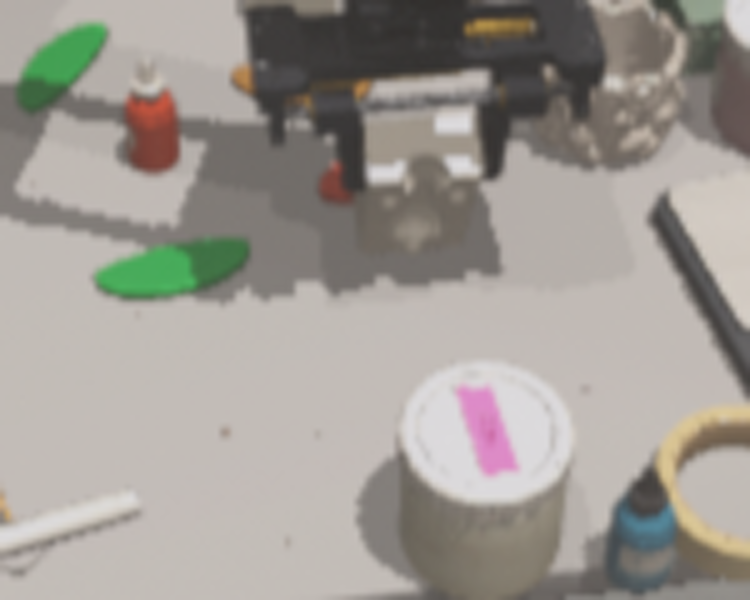

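View pics/w10.png

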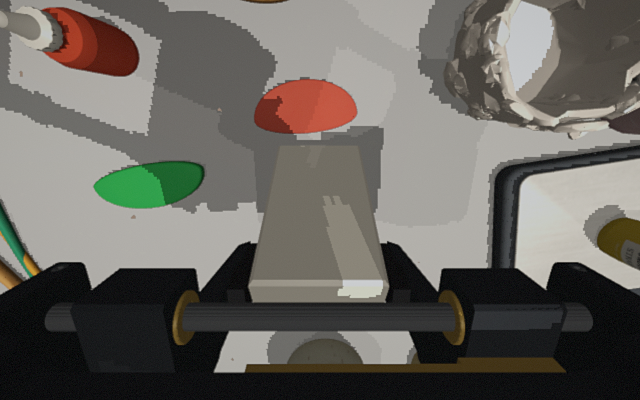

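>>> drive_tool --series '[[0.4, [-6, 0, 1], 0], [0.4, [-13, 0, 3], 0], [0.4, [-19, 0, 5.5], 0], [0.4, [-25, 0, 8.5], 0], [0.4, [-31, 0, 11.5], 0], [0.4, [-37, 0, 15], 0], [0.4, [-43, 0, 19], 0], [0.4, [-49, 0, 23.5], 0], [0.4, [-54, 0, 28], 0], [0.4, [-59, 0, 33], 0], [0.4, [-63, 0, 38], 0], [0.4, [-67, 0, 43], 0], [0.4, [-67, 0, 43], 0]]'

```text
time: 13.35
position: [0.5438, -0.2372, 0.0655]
orientation: [-2.243, -2.199, 0.001]
force: [-0.8, -0.5, -2.1]
finger_gap: 0.724
```

Run:
```python
from h import *
T,s=tool(); print(s['time'],s['finger_gap'],s['force'],T[:3,3],yaw(T))
f,_,_=wrist('w11'); p=world(f)
m=(p[...,0]>.525)&(p[...,0]<.56)&(p[...,1]>-.24)&(p[...,1]<-.08)&(p[...,2]>.015)&(p[...,2]<.12)
q=p[m]
for a in np.arange(-.24,-.08,.012):
    k=(q[:,1]>=a)&(q[:,1]<a+.012)
    if k.sum()>3: print(round(a+.006,3),k.sum(),np.percentile(q[k,2],[10,50,90]).round(3))
g=sidecrop('s11')
```

```text
13.35 0.7235158934033324 [-0.75408375 -0.54525762 -2.14495402] [ 0.54375697 -0.23717784  0.06545891] 88.87489055409624
-0.234 1908 [0.073 0.075 0.077]
-0.222 1881 [0.068 0.07  0.072]
-0.21 1839 [0.063 0.065 0.067]
-0.198 1795 [0.058 0.06  0.062]
-0.186 1763 [0.053 0.056 0.058]
-0.174 1736 [0.049 0.051 0.053]
-0.162 1710 [0.044 0.046 0.048]
-0.15 1664 [0.039 0.041 0.043]
-0.138 972 [0.035 0.037 0.039]
```

View pics/s11.png

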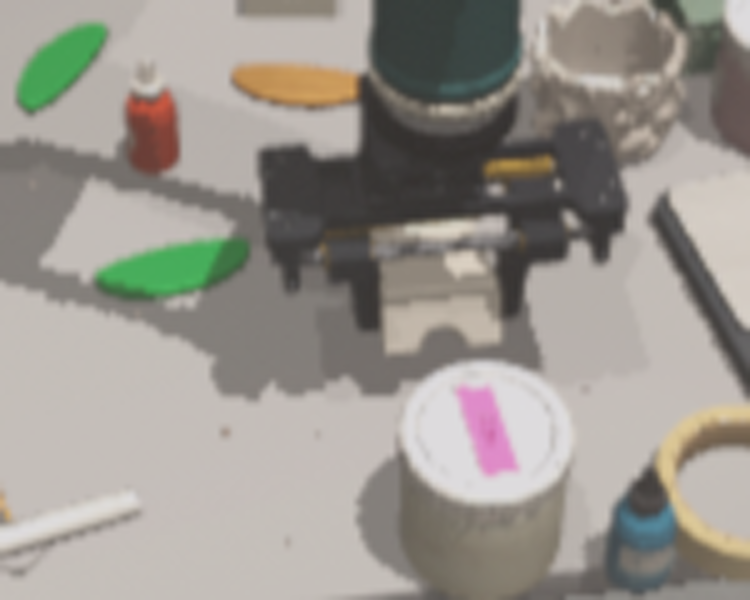

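View pics/w11.png

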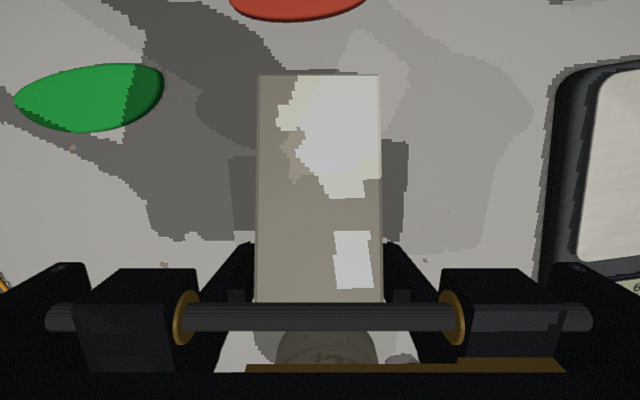

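>>> drive_tool --series '[[0.4, [-3, 0, 4], 0], [0.4, [-5, 0, 8], 0], [0.4, [-6, 0, 13], 0], [0.4, [-7, 0, 18], 0], [0.4, [-7.5, 0, 23], 0], [0.4, [-8, 0, 27], 0], [0.4, [-8, 0, 30], 0], [0.4, [-8, 0, 32], 0], [0.4, [-8, 0, 32], 0]]'

```text
time: 14.35
position: [0.5436, -0.2444, 0.0339]
orientation: [-2.242, -2.199, 0.0]
force: [-0.1, 0.2, -1.6]
finger_gap: 0.727
```

```bash
cat >> h.py <<'E'
def prof(f,yr=(-.25,-.08),xr=(.525,.56)):
    p=world(f); m=(p[...,0]>xr[0])&(p[...,0]<xr[1])&(p[...,1]>yr[0])&(p[...,1]<yr[1])&(p[...,2]>.015)&(p[...,2]<.12)
    q=p[m]
    for a in np.arange(yr[0],yr[1],.012):
        k=(q[:,1]>=a)&(q[:,1]<a+.012)
        if k.sum()>3: print(round(a+.006,3),k.sum(),np.percentile(q[k,2],[10,50,90]).round(4))
E
python3 - <<'E'
from h import *
f,T,s=wrist('w12'); print(s['time'],s['finger_gap'],s['force'],T[:3,3],yaw(T)); prof(f)
E
```

```text
14.35 0.7269112067078842 [-0.09357903  0.22364033 -1.62540992] [ 0.54363658 -0.24437037  0.03385887] 88.89631382135794
-0.244 1474 [0.042  0.0427 0.0434]
-0.232 2513 [0.0421 0.0431 0.106 ]
-0.22 9767 [0.0428 0.0966 0.1166]
-0.208 1915 [0.0419 0.0427 0.0434]
-0.196 2085 [0.0419 0.0426 0.0434]
-0.184 2282 [0.0418 0.0426 0.0434]
-0.172 2504 [0.0418 0.0426 0.0434]
-0.16 2774 [0.0418 0.0426 0.0434]
-0.148 2459 [0.0414 0.0425 0.0434]
```

View pics/w12.png

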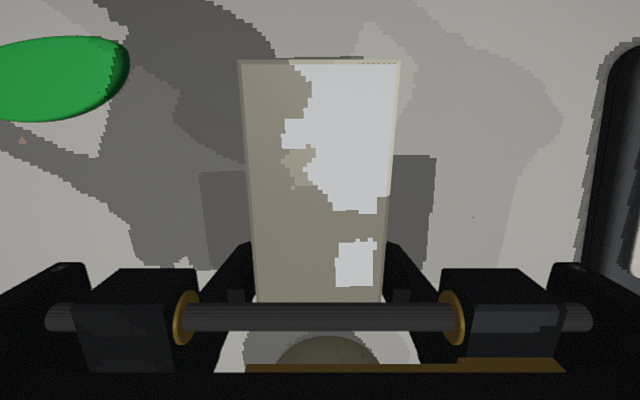

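>>> drive_tool --series '[[0.25, [0, 0, 0], 0], [0.1, [0, 0, 0], 0], [0, [0, 0, 0], 0], [0, [0, 0, 0], 0], [0, [0, 0, -15], 0], [0, [0, 0, -45], 0], [0, [10, 0, -85], 0], [0, [25, 0, -125], 0], [0, [38, 0, -155], 0], [0, [42, 0, -166], 0], [0, [42, 0, -166], 0], [0, [42, 0, -166], 0]]'

```text
time: 15.6
position: [0.5439, -0.2027, 0.1992]
orientation: [-2.242, -2.199, 0.001]
force: [-1.5, -0.0, -0.4]
finger_gap: 1.005
```

Run:
```python
from h import *
f,T,s=wrist('w13'); print(s['time'],s['finger_gap'],s['force'],T[:3,3],yaw(T)); 
p=world(f); m=(abs(p[...,2]-.0427)<.006)
mm=np.zeros(m.shape,np.uint8); mm[60:330,200:440]=m[60:330,200:440]*255
n,l,st,c=cv2.connectedComponentsWithStats(mm)
for i in range(1,n):
    if st[i,4]>400:
        v,u=np.nonzero(l==i); r=cv2.minAreaRect(p[v,u,:2].astype(np.float32)); print(st[i],r,p[v,u,2].mean())
        plan(r[0][0],r[0][1],.026,89,T)
t=grab_frame('top'); p=world(t); s=p[140:240,340:440]; m=(abs(s[...,2]-.043)<.008); print('top',cv2.minAreaRect(s[m][:,:2].astype(np.float32)))
```

```text
15.6 1.0054520002906202 [-1.45314849 -0.04892537 -0.39847049] [ 0.54393777 -0.20266989  0.19918634] 88.90355500883537
[ 288  137   63  112 6626] ((0.5444719791412354, -0.20556741952896118), (0.12343530356884003, 0.06417080014944077), 88.91388702392578) 0.04249236306491109
shift [ -2.9   0.8 173.2] turn -0.1  yaw now 88.9 pos [ 0.5439 -0.2027  0.1992]
top ((0.6116205453872681, -0.14108306169509888), (0.1447383016347885, 0.01028379425406456), 52.930538177490234)
```

View pics/w13.png

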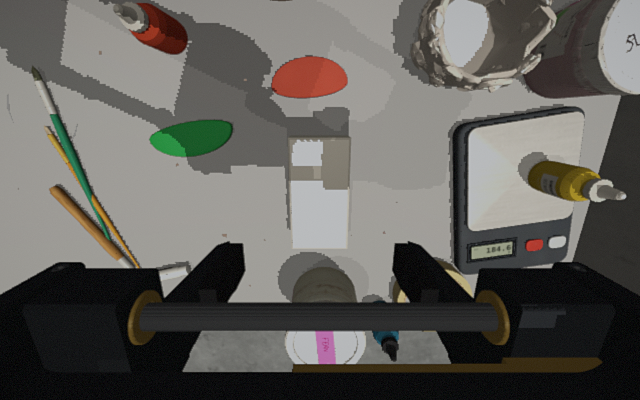

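>>> drive_tool --series '[[0, [-3, 1, 25], 0], [0, [-3, 1, 65], 0], [0, [-3, 1, 105], 0], [0, [-3, 1, 140], 0], [0, [-3, 1, 160], 0], [0, [-3, 1, 167], 0], [0, [-3, 1, 167], 0], [0.15, [-3, 1, 167], 0], [0.25, [-3, 1, 167], 0], [0.35, [-3, 1, 167], 0], [0.4, [-3, 1, 167], 0], [0.4, [-3, 1, 167], 0], [0.4, [-3, 1, 164], 0], [0.4, [-3, 1, 155], 0], [0.4, [-3, 1, 140], 0], [0.4, [-3, 1, 125], 0], [0.4, [-3, 1, 120], 0], [0.4, [-3, 1, 120], 0]]' --squeeze 18

```text
time: 17.5
position: [0.5469, -0.2062, 0.0823]
orientation: [2.24, 2.198, 0.002]
force: [0.2, -0.1, -2.5]
finger_gap: 0.724
```

Run:
```python
from h import *
f,T,s=wrist('w14'); print(s['time'],s['finger_gap'],s['force'],T[:3,3],yaw(T)); prof(f,(-.29,-.12))
g=sidecrop('s14')
```

```text
17.5 0.7243342415870585 [ 0.2268542  -0.07222295 -2.46800391] [ 0.54693057 -0.20618537  0.0822751 ] 88.89621254824273
-0.26 301 [0.0895 0.09   0.0907]
-0.248 1108 [0.0896 0.0902 0.0908]
-0.236 704 [0.0896 0.0902 0.0909]
-0.212 1306 [0.0896 0.0902 0.0908]
-0.2 1533 [0.0895 0.0902 0.0909]
-0.188 1647 [0.0894 0.0901 0.0909]
-0.176 1804 [0.0894 0.0902 0.0909]
-0.164 1962 [0.0894 0.0902 0.0909]
-0.152 2145 [0.0894 0.0902 0.0909]
-0.14 1099 [0.0616 0.0843 0.0899]
```

View pics/w14.png

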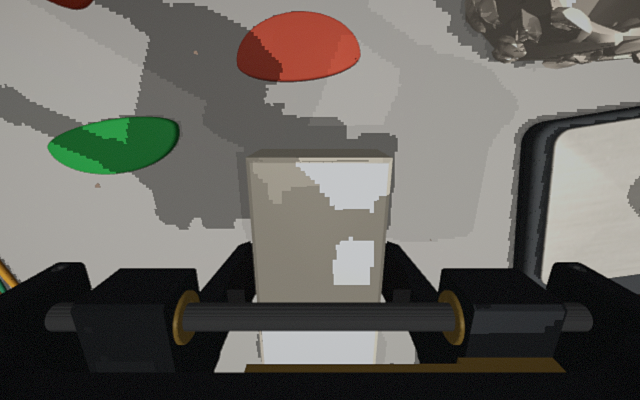

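View pics/s14.png

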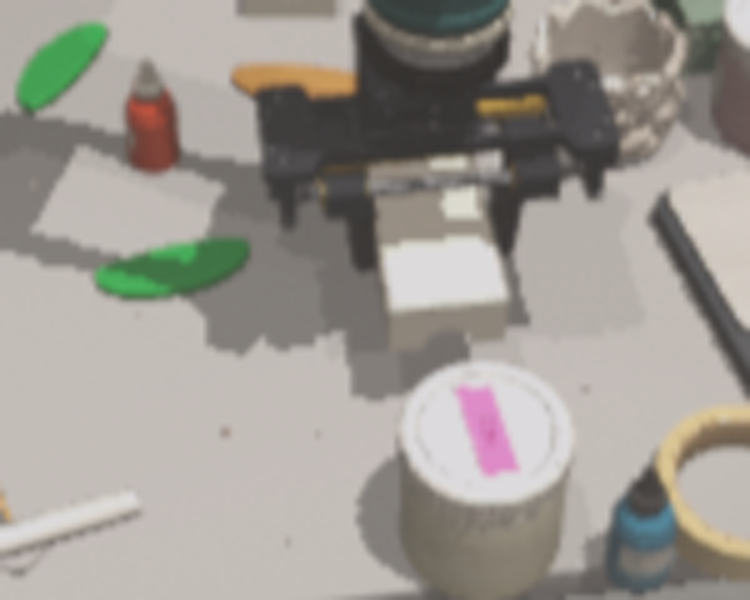

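Run:
```python
from h import *
f=dict(np.load('pics/w4.npz')); p=world(f); m=(abs(p[...,2]-.038)<.006)
mm=np.zeros(m.shape,np.uint8); mm[100:230,360:520]=m[100:230,360:520]*255
n,l,st,c=cv2.connectedComponentsWithStats(mm)
for i in range(1,n):
    if st[i,4]>400:
        v,u=np.nonzero(l==i); r=cv2.minAreaRect(p[v,u,:2].astype(np.float32)); print(st[i],r,p[v,u,2].mean())
f=dict(np.load('pics/w14.npz')); p=world(f); 
T,s=tool()
q=(p.reshape(-1,3)-T[:3,3])@T[:3,:3]; z=p.reshape(-1,3)[:,2]
k=(z>.087)&(z<.093)&(abs(q[:,1])<.05)&(abs(q[:,0])<.08); q=q[k]; print(k.sum(),q.min(0),q.max(0),np.percentile(q[:,0],99.7))
far=q[q[:,0]>.02]
for a in np.arange(.02,.06,.01):
    b=far[(far[:,0]>a)&(far[:,0]<a+.01)]; print(a,np.percentile(b[:,1],[1,99]).round(4))
plan(.50,.0,.15,88.9)
```

```text
[ 383  132  120   72 4882] ((0.5064513683319092, 0.14388811588287354), (0.12466132640838623, 0.06466766446828842), 82.39500427246094) 0.03694959801485454
24048 [-0.0534366  -0.04603446 -0.01252399] [ 0.06204667  0.04896008 -0.00655571] 0.061717671218441676
0.02 [-0.0298  0.0326]
0.03 [-0.0296  0.0326]
0.039999999999999994 [-0.0296  0.0325]
0.049999999999999996 [-0.0296  0.0325]
shift [204.7 -49.5 -69.6] turn -0.0  yaw now 88.9 pos [ 0.5456 -0.2056  0.0804]
```

Run:
```python
from h import *
plan(.489,.015,.15,82.4)
```

```text
shift [219.5 -60.8 -69.6] turn 6.5  yaw now 88.9 pos [ 0.5456 -0.2056  0.0804]
```

>>> drive_tool --series '[[0.4, [0, 0, -10], 0], [0.4, [0, 0, -30], 0], [0.4, [5, -1, -52], 0], [0.4, [20, -5, -66], 0], [0.4, [42, -11, -70], 0.5], [0.4, [66, -18, -70], 1.5], [0.4, [90, -25, -70], 2.5], [0.4, [114, -32, -70], 3.5], [0.4, [138, -38, -70], 4.5], [0.4, [162, -45, -70], 5.5], [0.4, [186, -52, -70], 6.5], [0.4, [205, -57, -70], 6.5], [0.4, [216, -60, -70], 6.5], [0.4, [219, -61, -70], 6.5], [0.4, [219, -61, -70], 6.5], [0.4, [219, -61, -70], 6.5]]'

```text
time: 19.2
position: [0.4891, 0.0139, 0.1503]
orientation: [2.364, 2.069, -0.0]
force: [0.6, 0.5, -2.4]
finger_gap: 0.727
```

```bash
cat >> h.py <<'E'
def meas(f,T):
    """block back & lower face in tool frame"""
    p=world(f).reshape(-1,3); q=(p-T[:3,3])@T[:3,:3]
    k=(abs(q[:,2]+.008)<.003)&(abs(q[:,1])<.038)&(q[:,0]<.075)&(q[:,0]>-.08); b=q[k]
    print('back far end',np.percentile(b[:,0],99.7).round(4),'y', [np.percentile(b[(b[:,0]>a)&(b[:,0]<a+.015)][:,1],[1,99]).round(4).tolist() for a in (.02,.04)])
    K=f['range_z'].shape; m=((abs(p[:,2]-.0375)<.006)&(q[:,0]>.0)&(abs(q[:,1])<.07)).reshape(K).astype(np.uint8)
    n,l,st,c=cv2.connectedComponentsWithStats(m); i=1+np.argmax(st[1:,4]); kk=(l==i).reshape(-1)
    r=cv2.minAreaRect(q[kk][:,:2].astype(np.float32)); print('lower in tool',st[i],r,p[kk][:,2].mean()); return m,r
E
python3 - <<'E'
from h import *
f,T,s=wrist('w15'); print(s['time'],s['finger_gap'],s['force'],T[:3,3],yaw(T)); meas(f,T)
E
```

```text
19.2 0.7270445721165226 [ 0.58440914  0.46503534 -2.40793259] [0.48910136 0.01389652 0.15028617] 82.37899057224361
back far end 0.0621 y [[-0.031, 0.0312], [-0.0311, 0.0312]]
lower in tool [ 320    0   42  129 3444] ((0.11579083651304245, 0.016660569235682487), (0.0926561951637268, 0.030639927834272385), 0.3019605875015259) 0.03680737340475458
```

View pics/w15.png

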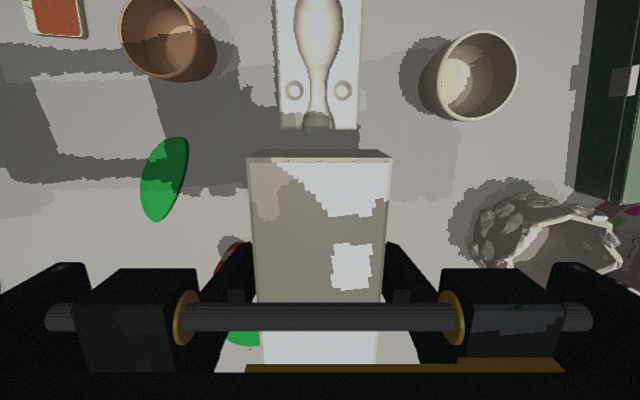

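```bash
cat >> h.py <<'E'
def lowm(f,T):
    p=world(f).reshape(-1,3); q=(p-T[:3,3])@T[:3,:3]
    K=f['range_z'].shape
    m=((abs(p[:,2]-.037)<.005)&(q[:,0]>.03)&(abs(q[:,1])<.05)).reshape(K).astype(np.uint8)
    n,l,st,c=cv2.connectedComponentsWithStats(m); keep=np.isin(l,[i for i in range(1,n) if st[i,4]>300]).reshape(-1)
    b=q[keep]; L=[]
    for a in np.arange(b[:,0].min()+.005,b[:,0].max()-.008,.008):
        d=b[(b[:,0]>a)&(b[:,0]<a+.008)]; lo,hi=d[:,1].min(),d[:,1].max(); L.append((a+.004,lo,hi))
    L=np.array(L); print(L.round(4))
    for s in (-1,1):
        e=b[(b[:,1]*s>.010)&(b[:,1]*s<.030)]; print('near end',s,e[:,0].min().round(4),np.percentile(e[:,0],.5).round(4))
    mid=(L[:,1]+L[:,2])/2; c=np.polyfit(L[:,0],mid,1); print('mid fit slope deg',np.degrees(c[0]),'mid at x .12',np.polyval(c,.12), 'width',np.median(L[:,2]-L[:,1]))
    return c
E
python3 - <<'E'
from h import *
f=dict(np.load('pics/w15.npz')); T=f['pose']@np.linalg.inv(f['hand_eye']); lowm(f,T)
E
```

```text
[[ 0.0784 -0.032   0.0315]
 [ 0.0864 -0.0318  0.0318]
 [ 0.0944 -0.0321  0.0316]
 [ 0.1024 -0.0321  0.0316]
 [ 0.1104 -0.0322  0.0317]
 [ 0.1184 -0.032   0.0313]
 [ 0.1264 -0.0322  0.032 ]
 [ 0.1344 -0.0321  0.0314]
 [ 0.1424 -0.0323  0.0318]
 [ 0.1504 -0.0322  0.0315]]
near end -1 0.0694 0.0696
near end 1 0.0695 0.0696
mid fit slope deg -0.12226176071437278 mid at x .12 -0.0002452934881915134 width 0.0637210922838076
```

>>> drive_tool --series '[[0.4, [8, 0, 0], 0], [0.4, [24, 0, 0], 0], [0.4, [44, 0, 0], 0], [0.4, [64, 0, 0], 0], [0.4, [84, 0, 0], 0], [0.4, [104, 0, 0], 0], [0.4, [120, 0, 8], 0], [0.4, [128, -0.3, 22], 0], [0.4, [131, -0.3, 38], 0], [0.4, [131, -0.3, 50], 0], [0.4, [131, -0.3, 55], 0], [0.4, [131, -0.3, 55], 0], [0.4, [131, -0.3, 55], 0]]'

```text
time: 20.55
position: [0.5061, 0.144, 0.0953]
orientation: [2.364, 2.068, 0.0]
force: [-0.4, -0.3, -2.5]
finger_gap: 0.726
```

Run:
```python
from h import *
f,T,s=wrist('w16'); print(s['time'],s['finger_gap'],s['force'],T[:3,3],yaw(T))
p=world(f).reshape(-1,3); q=(p-T[:3,3])@T[:3,:3]
k=(abs(q[:,2]+.008)<.004)&(abs(q[:,1])<.028)&(q[:,0]<.06)&(q[:,0]>.015); print('back z in tool',np.median(q[k,2]),'world',np.median(p[k,2]))
g=sidecrop('s16',(260,140,380,220))
t=grab_frame('top'); np.savez('pics/t16.npz',**t); cv2.imwrite('pics/t16.png',cv2.resize(t['img'][150:250,200:320],None,fx=6,fy=6,interpolation=cv2.INTER_CUBIC)[...,::-1])
```

```text
20.55 0.7260590472191251 [-0.39601757 -0.30058697 -2.54426835] [0.50606788 0.14402554 0.09527071] 82.36159749103318
back z in tool -0.007951949884116476 world 0.10322033505575945
```

View pics/w16.png

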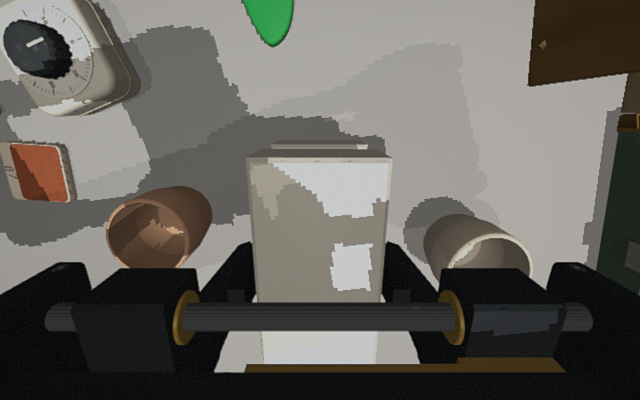

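View pics/s16.png

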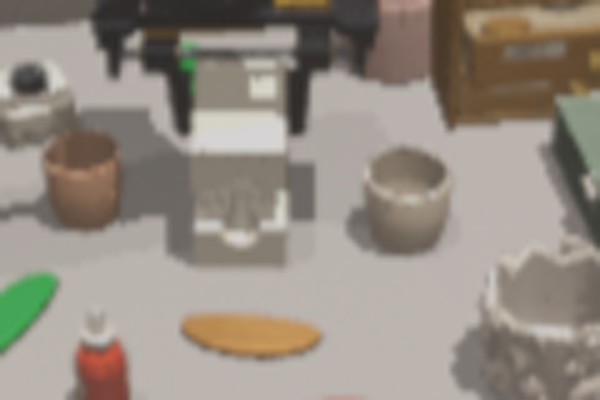

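View pics/t16.png

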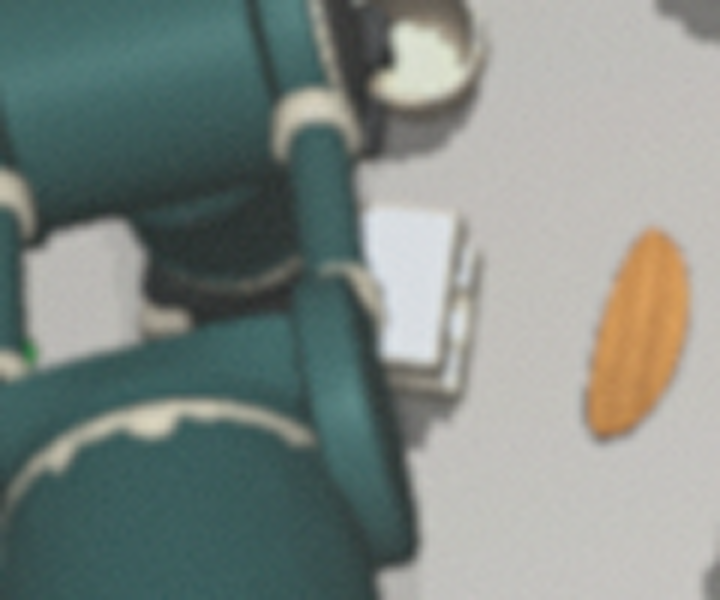

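```bash
python3 - <<'E'
from h import *
f=dict(np.load('pics/w16.npz')); T=f['pose']@np.linalg.inv(f['hand_eye'])
p=world(f); q=(p.reshape(-1,3)-T[:3,3])@T[:3,:3]; q=q.reshape(p.shape)
for u in (285,300,315,330,345,360):
    print(u,[(v,q[v,u].round(4).tolist(),p[v,u,2].round(3)) for v in range(140,162,2)][:8])
E
python3 - <<'E'
from h import *
f=dict(np.load('pics/s16.npz')); p=world(f)
# side view: pour end faces. pixel columns 298..318
for v in range(160,196): print(v,[p[v,u].round(3).tolist() for u in (302,313)])
E
```

```text
285 [(140, [0.0616, -0.0258, 0.0918], np.float64(0.003)), (142, [0.0615, -0.0239, 0.0751], np.float64(0.02)), (144, [0.0617, -0.0221, 0.0593], np.float64(0.036)), (146, [0.0604, -0.0221, 0.0594], np.float64(0.036)), (148, [0.0593, -0.0219, 0.0569], np.float64(0.038)), (150, [0.0622, -0.0177, 0.0217], np.float64(0.074)), (152, [0.0622, -0.0168, 0.0134], np.float64(0.082)), (154, [0.0622, -0.0159, 0.0053], np.float64(0.09))]
300 [(140, [0.0616, -0.0142, 0.092], np.float64(0.003)), (142, [0.0615, -0.0132, 0.0754], np.float64(0.02)), (144, [0.0615, -0.0123, 0.0614], np.float64(0.034)), (146, [0.0605, -0.0121, 0.0582], np.float64(0.037)), (148, [0.0592, -0.0121, 0.0578], np.float64(0.038)), (150, [0.0624, -0.0097, 0.0202], np.float64(0.075)), (152, [0.0621, -0.0093, 0.0142], np.float64(0.081)), (154, [0.0623, -0.0087, 0.0046], np.float64(0.091))]
315 [(140, [0.0615, -0.0026, 0.0928], np.float64(0.002)), (142, [0.0616, -0.0024, 0.0742], np.float64(0.021)), (144, [0.0616, -0.0023, 0.0602], np.float64(0.035)), (146, [0.0604, -0.0022, 0.0589], np.float64(0.036)), (148, [0.0593, -0.0022, 0.057
[... 2551 characters left out ...]
]
182 [[0.482, 0.1, 0.041], [0.52, 0.092, 0.044]]
183 [[0.482, 0.094, 0.042], [0.52, 0.091, 0.04]]
184 [[0.481, 0.092, 0.039], [0.519, 0.086, 0.04]]
185 [[0.481, 0.088, 0.038], [0.518, 0.079, 0.041]]
186 [[0.481, 0.087, 0.034], [0.519, 0.083, 0.033]]
187 [[0.481, 0.087, 0.029], [0.519, 0.085, 0.027]]
188 [[0.481, 0.089, 0.023], [0.518, 0.08, 0.026]]
189 [[0.48, 0.088, 0.02], [0.518, 0.08, 0.022]]
190 [[0.48, 0.086, 0.017], [0.518, 0.081, 0.017]]
191 [[0.48, 0.091, 0.009], [0.518, 0.08, 0.013]]
192 [[0.48, 0.085, 0.009], [0.518, 0.086, 0.004]]
193 [[0.479, 0.081, 0.008], [0.518, 0.083, 0.002]]
194 [[0.479, 0.083, 0.002], [0.517, 0.077, 0.002]]
195 [[0.479, 0.078, 0.002], [0.517, 0.074, -0.0]]
```

>>> drive_tool --series '[[0.4, [-0.7, 0, 5], 0], [0.4, [-0.7, 0, 11], 0], [0.4, [-0.7, 0, 16], 0], [0.4, [-0.7, 0, 19], 0], [0.4, [-0.7, 0, 20], 0], [0.4, [-0.7, 0, 21], 0], [0.4, [-0.7, 0, 22], 0], [0.4, [-0.7, 0, 22.5], 0], [0.4, [-0.7, 0, 23], 0], [0.4, [-0.7, 0, 23], 0]]'

```text
time: 21.7
position: [0.5058, 0.1437, 0.0723]
orientation: [2.364, 2.069, 0.0]
force: [-0.4, -0.2, -2.7]
finger_gap: 0.722
```

```bash
cat >> h.py <<'E'
def chk(n):
    f,T,s=wrist(n); print(s['time'],s['finger_gap'],s['force'].round(2),T[:3,3].round(4),yaw(T).round(2))
    p=world(f).reshape(-1,3); q=(p-T[:3,3])@T[:3,:3]
    k=(abs(q[:,2]+.008)<.006)&(abs(q[:,1])<.028)&(q[:,0]<.06)&(q[:,0]>.015); print('back z tool',np.median(q[k,2]).round(4),'world',np.median(p[k,2]).round(4))
    for a,b in (((T[2,3]-.028),T[2,3]+.004),(.005,.034)):
        for s in (-1,1):
            k=(p[:,2]>a)&(p[:,2]<b)&(q[:,1]*s<.026)&(q[:,1]*s>.004)&(q[:,0]>.055)&(q[:,0]<.07); print('end face',s,k.sum(),np.median(q[k,0]).round(4) if k.any() else None)
E
python3 - <<'E'
from h import *
chk('w17')
E
```

```text
21.7 0.7220958226084713 [-0.37 -0.22 -2.75] [0.5058 0.1437 0.0723] 82.39
back z tool -0.008 world 0.0802
end face -1 361 0.0623
end face 1 367 0.0622
end face -1 158 0.062
end face 1 165 0.062
```

>>> drive_tool --series '[[0.4, [-0.2, 0, 0.7], 0], [0.4, [-0.2, 0, 1.4], 0], [0.4, [-0.2, 0, 2.1], 0], [0.4, [-0.2, 0, 2.7], 0], [0.4, [-0.2, 0, 3.2], 0], [0.4, [-0.2, 0, 3.6], 0], [0.4, [-0.2, 0, 3.6], 0]]'

```text
time: 22.45
position: [0.5057, 0.1435, 0.0686]
orientation: [-2.364, -2.069, 0.0]
force: [0.1, 0.4, -2.5]
finger_gap: 0.724
```

Run:
```python
from h import *
chk('w18')
```

```text
22.45 0.723636093672309 [ 0.12  0.42 -2.53] [0.5057 0.1435 0.0686] 82.4
back z tool -0.0079 world 0.0765
end face -1 366 0.0623
end face 1 365 0.0622
end face -1 175 0.0622
end face 1 178 0.0622
```

Fully entered with no contact force; 0.5 mm remains. I'll ease down until the weight transfers.

>>> drive_tool --series '[[0.4, [0, 0, 0.2], 0], [0.4, [0, 0, 0.4], 0], [0.4, [0, 0, 0.6], 0], [0.4, [0, 0, 0.7], 0], [0.4, [0, 0, 0.7], 0]]'

```text
time: 23.0
position: [0.5057, 0.1435, 0.0679]
orientation: [-2.364, -2.069, 0.0]
force: [-0.4, 0.6, -2.8]
finger_gap: 0.723
```

Run:
```python
from h import *
chk('w19')
```

```text
23.0 0.7231494430616214 [-0.4   0.62 -2.78] [0.5057 0.1435 0.0679] 82.4
back z tool -0.008 world 0.0758
end face -1 363 0.0623
end face 1 373 0.0622
end face -1 175 0.0622
end face 1 175 0.0622
```

>>> drive_tool --series '[[0.4, [0, 0, 0.2], 0], [0.4, [0, 0, 0.4], 0], [0.4, [0, 0, 0.5], 0], [0.4, [0, 0, 0.5], 0]]'

```text
time: 23.45
position: [0.5058, 0.1435, 0.0677]
orientation: [2.364, 2.069, 0.0]
force: [-1.3, -0.9, 1.0]
finger_gap: 0.724
```

Run:
```python
from h import *
chk('w20')
```

```text
23.45 0.7237500557828301 [-1.28 -0.91  1.05] [0.5058 0.1435 0.0677] 82.4
back z tool -0.0079 world 0.0756
end face -1 359 0.0623
end face 1 367 0.0622
end face -1 178 0.0622
end face 1 176 0.0622
```

>>> drive_tool --series '[[0.25, [0, 0, 0], 0], [0.15, [0, 0, 0], 0], [0.05, [0, 0, 0], 0], [0, [0, 0, 0], 0], [0, [0, 0, 0], 0], [0, [0, 0, -12], 0], [0, [0, 0, -40], 0], [0, [0, 0, -80], 0], [0, [-20, 0, -115], 0], [0, [-45, 0, -130], 0], [0, [-55, 0, -132], 0], [0, [-55, 0, -132], 0]]' --squeeze 6

```text
time: 24.7
position: [0.4985, 0.0882, 0.2001]
orientation: [2.365, 2.066, 0.002]
force: [-0.6, -0.8, -0.4]
finger_gap: 0.996
```

Run:
```python
from h import *
f,T,s=wrist('w21'); print(s['time'],s['finger_gap'],s['force'].round(2),T[:3,3].round(4),yaw(T).round(2))
p=world(f); q=((p.reshape(-1,3)-T[:3,3])@T[:3,:3]).reshape(p.shape)
m=((abs(p[...,2]-.076)<.006)&(abs(q[...,1])<.06)).astype(np.uint8)
n,l,st,c=cv2.connectedComponentsWithStats(m); i=1+np.argmax(st[1:,4]); k=l==i
r=cv2.minAreaRect(p[k][:,:2].astype(np.float32)); print(st[i],r,'z',np.percentile(p[k][:,2],[2,50,98]))
A=np.c_[p[k][:,:2],np.ones(k.sum())]; print('tilt',np.linalg.lstsq(A,p[k][:,2],rcond=None)[0])
hsv=cv2.cvtColor(f['img'],cv2.COLOR_RGB2HSV); m=cv2.inRange(hsv,(6,90,60),(24,255,255))
n,l,st,c=cv2.connectedComponentsWithStats(m)
for i in range(1,n):
    if st[i,4]>800:
        v,u=np.nonzero(l==i); print(st[i],cv2.minAreaRect(ray(f,np.stack([u,v],-1),.008)[:,:2].astype(np.float32)),np.nanmedian(p[v,u,2]))
sidecrop('s21',(260,140,380,220))
```

```text
24.7 0.9958906372850092 [-0.63 -0.79 -0.37] [0.4985 0.0882 0.2001] 82.28
[  280    67    77   142 10127] ((0.505993664264679, 0.14392226934432983), (0.1239757239818573, 0.06421089172363281), 82.29421997070312) z [0.07377881 0.0755572  0.07701138]
tilt [ 0.00039907 -0.00054822  0.07540538]
[ 548   20   92   30 1270] ((0.7968049049377441, 0.2085525244474411), (0.08983785659074783, 0.014756438322365284), 1.4074807167053223) 0.10108403064467412
[  96   80   39   46 1408] ((0.29370924830436707, 0.2091020941734314), (0.044154345989227295, 0.03554779291152954), 78.60800170898438) 0.008594940797857054
[ 173  109   64   59 2476] ((0.37895408272743225, 0.15906189382076263), (0.06487338989973068, 0.07053438574075699), 75.48925018310547) 0.025411628274604026
[ 288  231   74   29 1603] ((0.495296448469162, 0.009763343259692192), (0.03802219405770302, 0.09380075335502625), 72.82615661621094) 0.007603322989030159
```

View pics/w21.png

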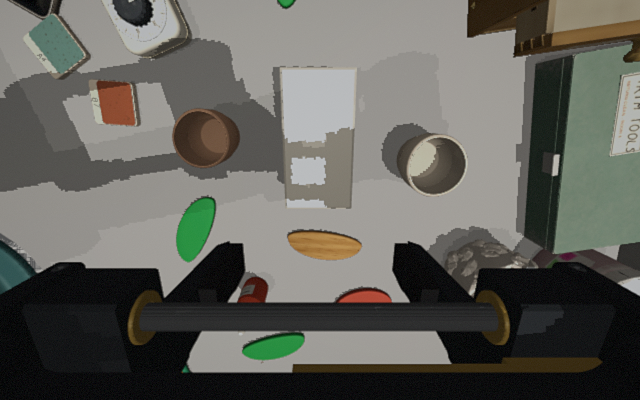

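View pics/s21.png

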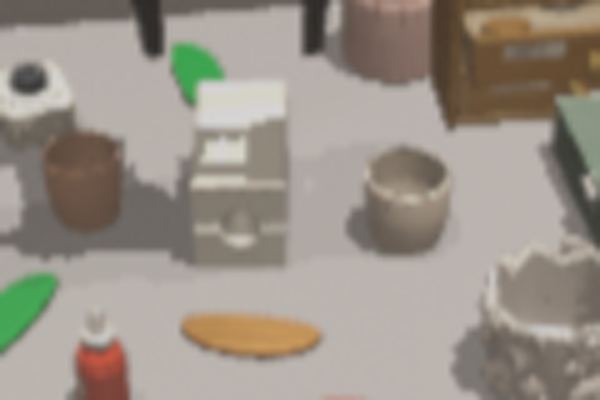

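Run:
```python
from h import *
manip.hand_in(); print(sensors.observe()['time'])
```

```text
the job is handed in; nothing more can be done
the job is handed in; nothing more can be done
```

The mould is closed and the job is handed in, at about 24.7 s of the 64 s allowed. The hand-in reports no verdict.

**What I did**
- **Rib:** I lifted the wooden rib off the lower half and laid it on the table.
- **Turning the upper half:** I held its pour end lightly and raised it so it swung in the grip. I then set its lower edge on the table and tipped it past vertical until it lay face down on its keys.
- **Closing:** I gripped it again at the middle and lined it up with the lower half. I corrected the last 0.7 mm from the wrist camera, then lowered it until its weight transferred, with about 4 N on the lower half.

**Last checks (wrist and side cameras, gripper clear)**
- **Fit:** the upper half's back is at 75.6 mm and level. It is within about 0.5 mm and 0.1° of where the lower half was last measured, and the two pour openings form one round hole.
- **Rib:** it lies flat at about (0.495, 0.010), some 13 cm from the mould centre.

**Where things were less certain**
- The upper half slipped about 12 mm in the light grip while it was being turned. I allowed for this before laying it down.
- The fingertips may have touched the lower half lightly (about 4.5 N) when gripping the rib.
- One top-camera check of the block failed to isolate it, so I relied on the wrist camera.
- I checked the other things only by eye in the pictures; none seemed to have moved.

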